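Hold the bumper bolt behind a cheese-rack bracket

ROBOT

A 6-joint arm with a two-finger parallel gripper is mounted at the origin on the work surface. World frame = base frame: x ahead of the robot, y to its left, z up, the work surface at z = 0. Lengths are in m, angles in rad, forces in N, time in s.
With the tool pointing down it reaches from about 0.4 to 0.825 m from the base axis. Payload 7 kg.
Tool frame: the origin (TCP) lies midway between the tips of the shut fingers; the grasp point (between the pads) lies 19 mm behind it (arm.hold_point_z is the distance from the TCP to the grasp point, in m); z points along the fingers, x is the direction in which the jaws open and shut, and the axes are right-handed (so a half turn about z gives the same grasp; the last joint's range is limited). The gripper opens to 88 mm and grips with 3 to 60 N. Pads are 19 mm wide; open, the fingers measure 130 mm over their backs; the gripper's body (78 mm by 193 mm) begins 47 mm behind the grasp point.
Start: joints at [-1.034, 0.359, 0.012, 0, -1.224, -0.288], TCP at [0.166, -0.654, 0.227] pointing down, gripper open.
Joint ranges: [-3.07, 3.07], [-1.43, 2.12], [-1.02, 1.25], [-3.03, 1.67], [-3.05, -0], [-3.03, 3.03]. Speed limits (rad/s): [2.39, 2.39, 3.01, 3.14, 3.14, 3.14].

INTERFACE

Orientations are given as [roll, pitch, yaw] about the fixed x, y, z axes, in that order (R = Rz(yaw) Ry(pitch) Rx(roll)).
In Python, from station import readout, viewer, job, arm gives the robot as it stands.
- The arm moves only by the tool apply_moves, never from a script. Its argument "deltas" is text: rows parted by semicolons, each of 4 numbers parted by spaces: the shift along the tool's x, y, z in cm, then the turn about the tool's z in rad. A call has 1 to 10 rows; each row shifts and turns the commanded pose from where the row before left it, along the tool's axes as they then stand; what a row does not reach is not made up. A row lasts 1/8 s, in which the tool goes at most 62.5 mm and 10.7 degrees, less where a joint would pass 70% of its speed; a pose out of reach is approached as far as the arm can. A call is refused whole if a number of a shift passes 6.25 or a number of a turn 0.188, either way. A call with a gripper value outside its range is refused whole. "gripper" is the closure, from -1 (fully open) to 1 (shut), so that 0 is half open, set as the call begins (left out, the last holds). The fingers move at their own pace and stop on an object; "squeeze" is the grip in N (left out, the last holds). Time passes only in rows, so rows that do not move let the fingers close. It gives the time, the measured TCP pose, the force and the opening at its end, in the units of the state.
- readout.get_state(): the state, without advancing time (a new reading comes with each control period).
- viewer.grab_frame(name): name is "scene" or "side" or "wrist"; returns a dict with "image" (400x640x3 uint8, red, green, blue), "camera_matrix" (3x3 intrinsics, pixels), "cam_to_world" (4x4, takes a point from camera to world coordinates). Camera axes: x right, y up, looking along -z (the intrinsics and any distortion apply to the point x, -y, -z); pixel columns grow to the right and rows downward; lengths in m; the calibration is good to about 2 mm. A picture is of the moment at which its call begins. There is no depth.
- job.job_done(): hands the job in, once; it reports no verdict.
Trained networks look in the newest picture that a camera, given by its name, has taken for a name from the list of things; names that differ only in an ending like _2 or _b are one class to them, and where a whole thing is asked for, a point or a joint stands for the part that bears it (a point fixed in the world has none). Each returns a list of dicts, best first, with "conf" (0 to 1); they miss things now and then, are a little off and sometimes report something else, mostly with a low value. They report only what shows in the picture. A call takes as long as a camera call.
- viewer.silhouettes(camera, query): "region" (400x640 bool, what is visible of it) and "extent" ([left, top, width, height] in pixels, round what is visible of it).
The state is a dict: "t": time; "q": joint angles; "qd": joint speeds; "joint_efforts": joint torques, N m; "eef_pos": TCP position; "ee_rot": TCP orientation; "force": force on the tool from outside, world axes, zero at the start; "moment": the same for the moment, N m; "width": finger opening in m.
Only numpy, scipy, OpenCV 4.12 (cv2) and the standard library are available. Lean on these libraries where they do the work, as an engineer would, in place of code of your own. Each camera call takes 0.05 s, during which the arm holds its last target.

TASK

The nut runner is driving the nut on the front of the shelf bracket, and the orange nylon bolt slowly turns along with it. Reach down into the narrow gap between the bracket and the wooden rail, grip the hidden hex head firmly but gently (squeeze it with about 20 to 40 N, the nylon crushes at much more) and hold it from turning for at least three seconds; finish while still holding it, without letting go. Do not push hard on the bracket or the rail, and leave everything else on the table where it is.

Things in the scene. Friction and masses are not known exactly. Their poses are not given: they have to be found in the camera images.
- rack: fixed rack corner: base board 20 mm high (x -190 to +80, y -90 to +90 mm) carrying bracket, rail and blue nut runner (x -176 to -58, 56 mm thick, top 138 mm above the table). Origin on the table right below the bolt head's centre; x runs along the bolt from nut runner through bracket to rail, y along bracket and rail, z up. Turned up to 0.45 rad either way.
- head (a point): centre of the orange hex bolt head, 110 mm above the table, midway in the gap; axes as the rack's (x along the bolt). Head 16 mm long (x), 24 mm across flats, 28 mm across corners. Fingers go in from above, one on each y side of it; the gap's y ends are open, and below the head it is clear down to the base board (75 mm).
- bolt (a joint): turn of the bolt about the rack's x (rad). At 0, and each 1.047 rad on, two flats stand upright facing +y and -y; half-way between, two corners do. Left alone it creeps on at about 0.1 rad/s (positive); the drive is weak (0.06 N m), stopping it does no harm. It may be gripped at any angle.
- bracket: upright bright metal bracket plate, 6 mm thick, 120 mm wide (y), top 145 mm above the table (35 mm above the head's centre); its inner face stands at x = -21 mm. Fixed. Origin and axes as the rack's.
- rail: upright wooden rail, 30 mm thick, 160 mm wide (y), top 125 mm above the table; its inner face stands at x = +21 mm, so the gap is 42 mm wide with the head in the middle of it. Fixed. Origin and axes as the rack's.
- cheese_large: loose round cheese, orange-brown rind, 110 mm across, 50 mm high; bystander; origin: middle of its underside
- cheese_small: loose round cheese, pale rind, 90 mm across, 45 mm high; bystander; origin: middle of its underside
- brine_bowl: white plastic bowl, 120 mm across, 50 mm high; bystander; origin: middle of its underside
- salt_jar: glass jar, 70 mm across, 90 mm high; bystander; origin: middle of its underside
- spare_bolt: spare nylon bolt standing on its orange hex head near the bracket's +y end, 61 mm high; bystander, not the one to hold; origin: middle of its underside
- wrench: steel wrench, 160 mm long, lying along its own x near the bracket's -y end; bystander; origin: under its middle
- rind_brush: brush, 180 mm long, lying along its own x left of the rack corner; bystander; origin: under its middle

How it is judged:
By the outcome, as a careful person would: the job done as asked, in the order asked, and still so for the second after the job is handed in, while the arm keeps its last pose, push and grip.
It also fails if it takes over 35 s, if anything falls off the work surface, if the arm or the gripper's body presses on something with over 40 N, if the wrist force passes 120 N, or if a joint passes its speed limit or range.

## Working session

There is one attempt and no reset: what is moved stays moved. The work goes in short steps, Python scripts to look and compute and a tool call to move; the robot and the scene stay as the last step left them, time stands still between calls to the robot, and variables do not carry over. Pictures are saved under pics/ and viewed, and the job is handed in when it is done.

Besides the shell and the picture viewer there is one more tool, called after ">>>" as name(argument=value, ...) on one line, values as JSON. apply_moves: Moves the arm, as the interface text tells. Its arguments: {"type":"object","properties":{"deltas":{"type":"string"},"gripper":{"type":"number"},"squeeze":{"type":"number"}},"required":["deltas"]}

```bash
mkdir -p pics; ls; python3 - <<'E'
from station import readout, viewer, job, arm
import cv2
s=readout.get_state(); print(s); print([a for a in dir(arm) if a[0]!='_'])
for c in ["scene","side","wrist"]:
    f=viewer.grab_frame(c); cv2.imwrite(f"pics/{c}0.png",f["image"][:,:,::-1]); print(c,f["camera_matrix"].tolist(),f["cam_to_world"].round(4).tolist(), [k for k in f])
    for q in ["rack","head","bracket","rail"]:
        for d in viewer.silhouettes(c,q)[:2]: print(q,round(d["conf"],2),d["extent"])
E
```

```text
pics
{'t': 0.0, 'q': array([-1.03388442e+00,  3.59387749e-01,  1.10232756e-02, -3.21851823e-04,
       -1.22411787e+00, -2.88104038e-01]), 'qd': array([-1.89509574e-04, -1.64050495e-04,  9.69014672e-04,  7.82311190e-04,
        1.60992577e-03, -4.22620588e-05]), 'joint_efforts': array([ 4.75655488e-04, -5.82716489e+01,  2.93056941e+01,  6.99678987e+00,
        7.00867851e-03, -1.89024017e-04]), 'eef_pos': array([ 0.16605187, -0.65372931,  0.22561176]), 'ee_rot': array([-3.14140364e+00, -1.70250039e-03,  1.81949443e+00]), 'force': array([-0.18044471,  0.31041033, -0.59647274]), 'moment': array([-0.01279661, -0.0338479 ,  0.00187551]), 'width': 0.08776698193201775}
['Unreachable', 'hold_point_z']
scene [[442.56746709160933, 0.0, 319.8315420487296], [0.0, 442.56746709160933, 192.4707808398783], [0.0, 0.0, 1.0]] [[-0.0571, -0.6591, 0.7499, 1.4998], [0.9983, -0.0273, 0.052, 0.0901], [-0.0138, 0.7515, 0.6596, 0.956], [0.0, 0.0, 0.0, 1.0]] ['image', 'camera_matrix', 'cam_to_world']
rack 0.63 [260.5, 152.4, 81.8, 87.2]
head 0.89 [261.6, 151.9, 82.2, 86.7]
bracket 0.88 [279.5, 171.3, 38.9, 23
[... 185 characters left out ...]
.0, 1.0]] [[-0.8235, 0.368, -0.4319, -0.0426], [-0.5671, -0.5119, 0.6453, 0.7832], [0.0164, 0.7763, 0.6302, 0.881], [0.0, 0.0, 0.0, 1.0]] ['image', 'camera_matrix', 'cam_to_world']
rack 0.8 [272.1, 163.9, 105.1, 94.8]
rack 0.75 [300.3, 173.2, 30.2, 54.3]
head 0.67 [276.1, 162.6, 103.8, 99.0]
bracket 0.97 [296.3, 170.5, 35.7, 56.7]
bracket 0.58 [280.8, 160.9, 42.2, 54.2]
rail 0.68 [280.0, 161.5, 43.0, 54.0]
wrist [[290.8949667028712, 0.0, 321.06374624949603], [0.0, 290.8949667028712, 199.94813570068482], [0.0, 0.0, 1.0]] [[-0.2474, -0.9322, -0.264, 0.0955], [0.9689, -0.2382, -0.0671, -0.6712], [-0.0003, -0.2724, 0.9622, 0.3856], [0.0, 0.0, 0.0, 1.0]] ['image', 'camera_matrix', 'cam_to_world']
```

View pics/scene0.png

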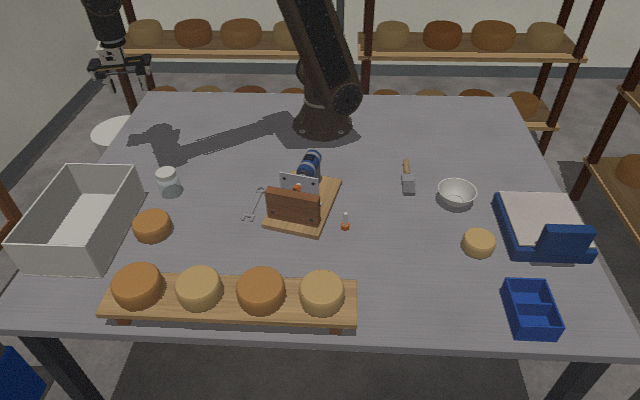

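View pics/side0.png

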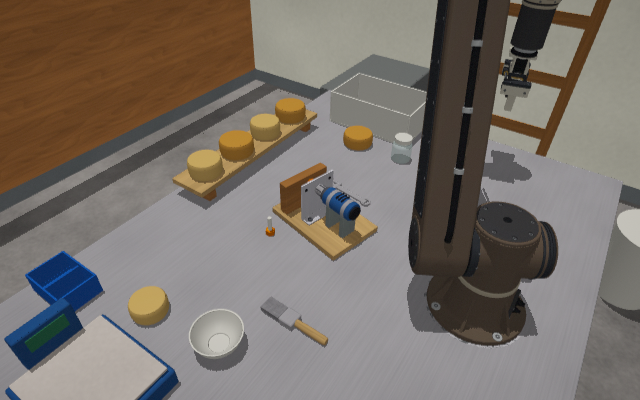

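```bash
python3 - <<'E'
import cv2
a=cv2.imread('pics/scene0.png')[135:255,230:370]; b=cv2.imread('pics/side0.png')[140:280,250:400]
cv2.imwrite('pics/sc_crop.png',cv2.resize(a,None,fx=5,fy=5,interpolation=cv2.INTER_CUBIC)[:600])
cv2.imwrite('pics/si_crop.png',cv2.resize(b,None,fx=4,fy=4,interpolation=cv2.INTER_CUBIC))
E
```

```text
(no output)
```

View pics/sc_crop.png

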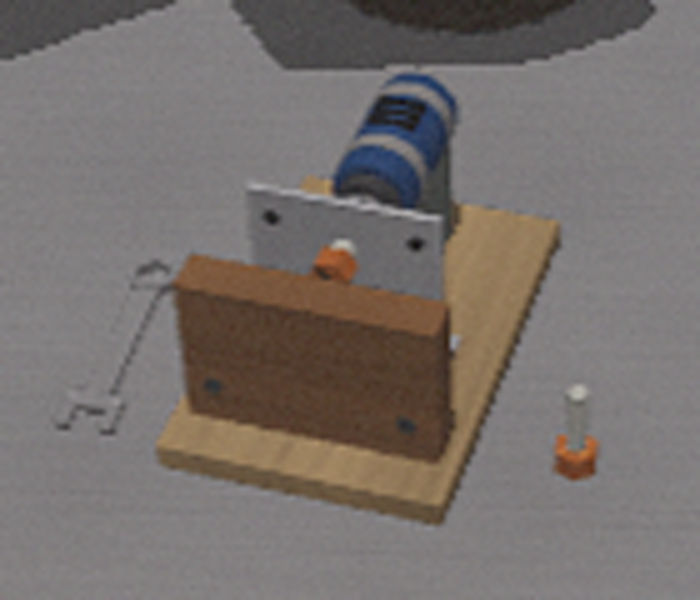

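View pics/si_crop.png

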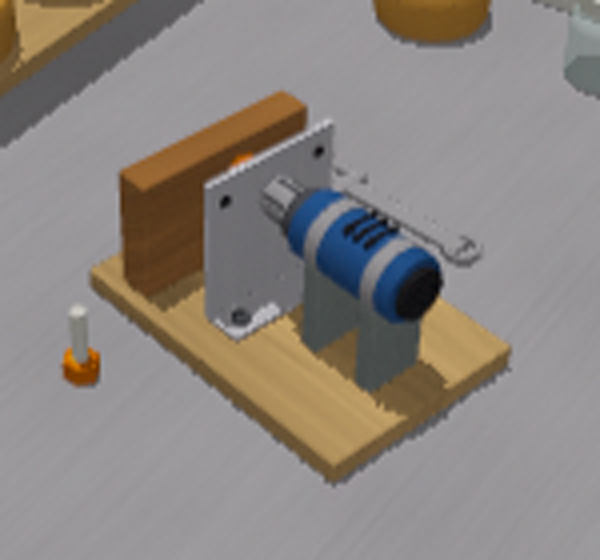

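The scene view shows the rack with the bolt head visible at about (297,188). The side view shows the bracket and nut runner. I'll fit the rack pose to corners from both views.

```bash
cat > fit.py <<'E'
import numpy as np
from scipy.optimize import least_squares
from station import viewer
def proj(f,P):
    T=f["cam_to_world"];p=(P-T[:3,3])@T[:3,:3];K=f["camera_matrix"]
    return np.c_[K[0,0]*p[:,0]/-p[:,2]+K[0,2], -K[1,1]*p[:,1]/-p[:,2]+K[1,2]]
def W(v,P):
    c,s=np.cos(v[2]),np.sin(v[2]);P=np.asarray(P)/1000.
    return np.c_[c*P[:,0]-s*P[:,1]+v[0],s*P[:,0]+c*P[:,1]+v[1],P[:,2]]
E
python3 - <<'E'
from fit import *
S=[((51,-80,125),(177,288)),((51,80,125),(446,333)),((21,-80,125),(195,256)),((21,80,125),(450,300)),((-21,-60,145),(248,190)),((-21,60,145),(443,217)),((80,90,20),(440,503)),((80,90,0),(440,523)),((80,-90,20),(157,452)),((-190,90,20),(558,228))]
D=[((-190,90,20),(335,470)),((80,90,20),(93,272)),((-190,-90,20),(510,350)),((-27,60,145),(205,185)),((-27,-60,145),(332,122)),((51,80,125),(122,172)),((21,80,125),(142,190)),((51,-80,125),(283,92)),((21,-80,125),(306,104))]
fs=viewer.grab_frame("scene");fd=viewer.grab_frame("side")
A=(fs,np.array([p for p,_ in S],float),np.array([u for _,u in S])/5+[230,135]-0.4)
B=(fd,np.array([p for p,_ in D],float),np.array([u for _,u in D])/4+[250,140]-0.4)
for sets in ([A],[B],[A,B]):
    r=lambda v:np.concatenate([(proj(f,W(v,P))-u).ravel() for f,P,u in sets])
    o=least_squares(r,[0.5,0,0.2],loss='soft_l1'); print(o.x.round(4), np.abs(r(o.x)).max().round(2)); 
print(r(o.x).reshape(-1,2).round(1).tolist())
print(proj(fs,W(o.x,[(8,0,110)])))
E
```

```text
[ 0.5265 -0.0456 -0.2191] 2.06
[ 0.5256 -0.0481 -0.2385] 1.44
[ 0.5256 -0.0466 -0.2304] 1.94
[[-1.2, -0.8], [-1.5, 0.3], [-1.0, -0.9], [0.8, 0.0], [-0.6, -0.7], [-0.5, 0.9], [0.8, 0.3], [0.9, 1.1], [-0.6, -1.5], [0.4, -1.9], [-0.3, -0.3], [-1.8, -0.1], [0.5, -0.6], [0.7, 1.5], [0.3, 0.5], [-1.7, 0.4], [-0.1, 0.8], [-0.9, -0.5], [0.2, 0.8]]
[[295.3552666  190.75953229]]
```

>>> apply_moves(deltas="0 0 0 0.16; 0 0 0 0.16; 0 0 0 0.158; 2.5 0.8 0 0; 4.8 1.5 0 0; 4.8 1.5 0 0; 4.8 1.5 0 0; 4.8 1.5 0 0; 4.8 1.5 0 0; 4.8 1.5 0 0", gripper=-1, squeeze=30)

```text
t: 2.1
eef_pos: [0.3334, -0.3703, 0.2269]
ee_rot: [3.141, 0.0, 1.342]
force: [1.1, 0.5, 0.4]
width: 0.0879
```

>>> apply_moves(deltas="4.8 1.5 0 0; 4.8 1.5 0 0; 4.8 1.5 0 0; 4.8 1.5 0 0; 4.8 1.5 0 0; 4.8 1.5 0 0; 4.8 1.5 0 0; 2.4 0.8 0 0; 0 0 0 0; 0 0 0 0")

```text
t: 3.35
eef_pos: [0.5241, -0.0473, 0.2265]
ee_rot: [-3.141, 0.0, 1.341]
force: [-0.5, -0.0, 1.0]
width: 0.0879
```

```bash
python3 - <<'E'
from station import readout, viewer
import cv2
s=readout.get_state(); print(s['t'],s['eef_pos'],s['ee_rot'],s['force'],s['q'].round(2))
f=viewer.grab_frame("wrist"); cv2.imwrite("pics/w1.png",f["image"][:,:,::-1]); print(f["cam_to_world"].round(4).tolist())
for q in ["head","bracket","rail"]:
        for d in viewer.silhouettes("wrist",q)[:2]: print(q,round(d["conf"],2),d["extent"])
E
```

```text
3.35 [ 0.52412847 -0.04725012  0.22645061] [-3.14114226e+00  2.43854083e-04  1.34142446e+00] [-0.54641801 -0.03978075  1.00367694] [ 0.28  0.11 -0.31 -0.   -1.14 -2.08]
[[0.2261, -0.9374, -0.265, 0.4532], [0.9741, 0.2175, 0.062, -0.0295], [-0.0005, -0.2721, 0.9623, 0.3855], [0.0, 0.0, 0.0, 1.0]]
head 0.6 [239.2, 2.1, 166.9, 252.2]
bracket 0.57 [247.5, 133.2, 146.7, 49.2]
rail 0.67 [241.0, 197.8, 162.9, 47.8]
```

View pics/w1.png

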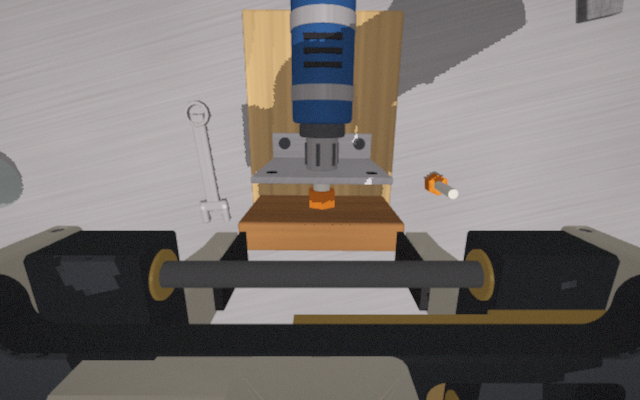

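The wrist view shows the orange head at about (322,198), between the bracket edge (row ~180) and the rail. I'll zoom in and refine the fit.

```bash
python3 - <<'E'
import cv2
a=cv2.imread('pics/w1.png')[120:260,230:415]
cv2.imwrite('pics/w1c.png',cv2.resize(a,None,fx=4.2,fy=4.2,interpolation=cv2.INTER_CUBIC))
from fit import *
f=viewer.grab_frame("wrist")
v=[0.5256,-0.0466,-0.2304]
P=[(-21,-60,145),(-21,60,145),(-27,-60,145),(-27,60,145),(21,-80,125),(21,80,125),(51,-80,125),(51,80,125),(0,0,124),(-8,0,124),(8,0,124)]
print(proj(f,W(v,P)).round(1), ((proj(f,W(v,P))-[230,120])*4.2).round())
E
```

```text
[[250.3 182.9]
 [392.1 183.1]
 [249.9 175.9]
 [392.6 176.1]
 [237.1 221.5]
 [405.2 221.7]
 [239.5 250.3]
 [402.7 250.5]
 [321.2 200.1]
 [321.2 191.8]
 [321.2 208.2]] [[ 85. 264.]
 [681. 265.]
 [ 83. 235.]
 [683. 236.]
 [ 30. 426.]
 [736. 427.]
 [ 40. 547.]
 [726. 548.]
 [383. 336.]
 [383. 301.]
 [383. 371.]]
```

View pics/w1c.png

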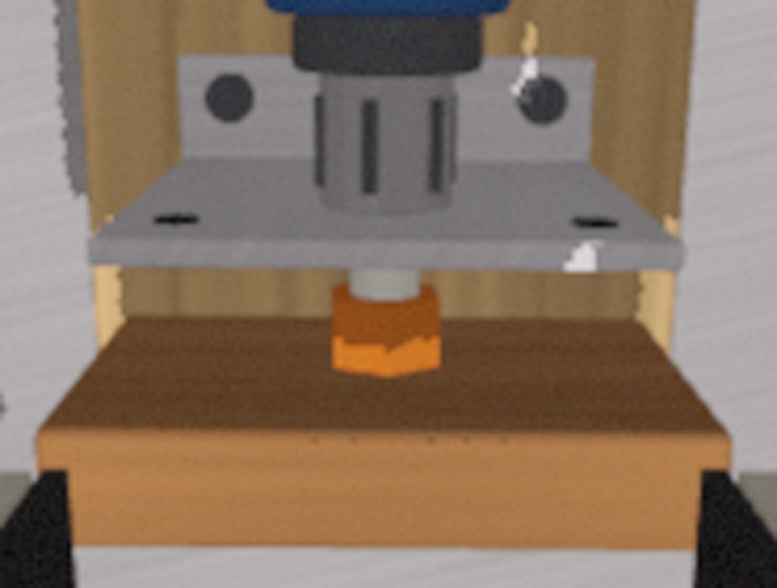

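>>> apply_moves(deltas="0.16 0.2 0 0; 0 0 1.6 0; 0 0 1.6 0; 0 0 1.6 0; 0 0 1.6 0; 0 0 0 0; 0 0 0 0")

```text
t: 4.47
eef_pos: [0.5272, -0.0456, 0.1628]
ee_rot: [3.141, 0.0, 1.342]
force: [0.3, 0.5, 0.9]
width: 0.0875
```

```bash
python3 - <<'E'
from station import readout, viewer
import cv2
from fit import *
s=readout.get_state(); print(s['t'],s['eef_pos'],s['ee_rot'],s['force'],s['q'].round(2))
for c,sl in (("wrist",None),("scene",(slice(100,250),slice(220,420))),("side",(slice(100,260),slice(230,430)))):
    f=viewer.grab_frame(c); im=f["image"][:,:,::-1].copy()
    if sl: im=cv2.resize(im[sl],None,fx=3.7,fy=3.7,interpolation=cv2.INTER_CUBIC)
    cv2.imwrite(f"pics/{c}2.png",im)
E
```

```text
4.475 [ 0.5272272  -0.04561576  0.16281456] [3.14121164e+00 1.04871691e-04 1.34185243e+00] [0.26590073 0.53883113 0.90949481] [ 0.28  0.17 -0.4   0.   -1.   -2.08]
```

View pics/wrist2.png

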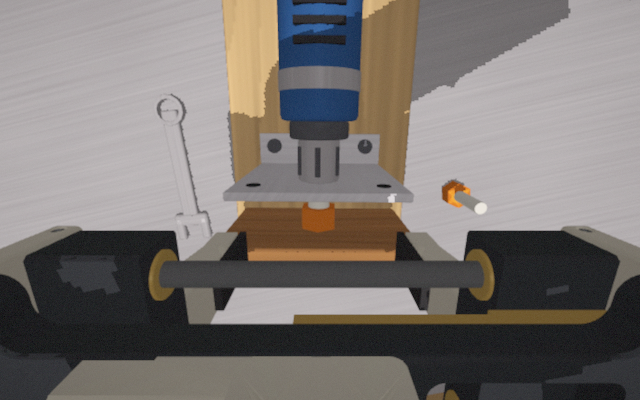

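View pics/scene2.png

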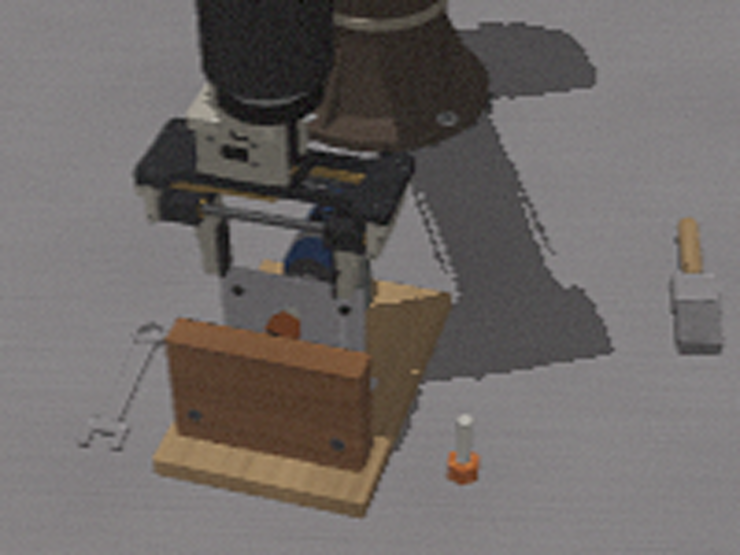

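View pics/side2.png

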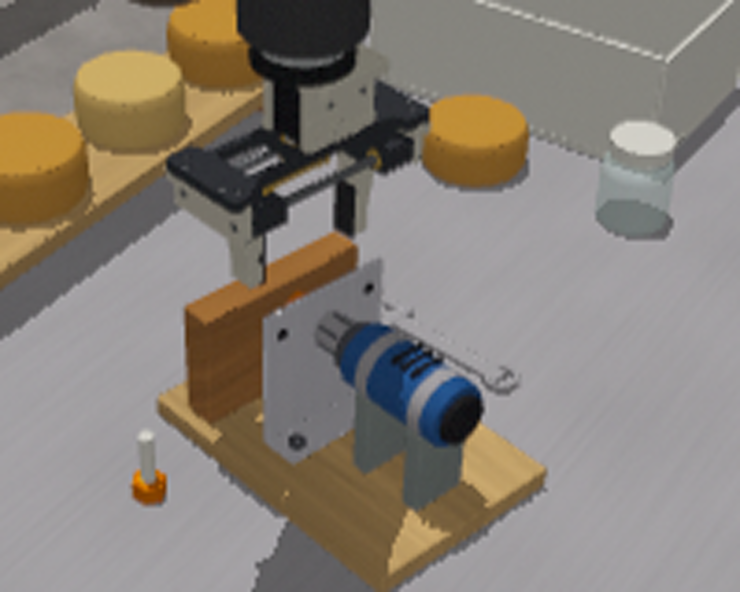

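The fingers are hanging over the gap and level with it in all three views. I'll refine the lateral offset from this closer wrist view.

```bash
python3 - <<'E'
import cv2
from fit import *
a=cv2.imread('pics/wrist2.png')[165:275,215:420]
cv2.imwrite('pics/w2c.png',cv2.resize(a,None,fx=3.9,fy=3.9,interpolation=cv2.INTER_CUBIC))
f=viewer.grab_frame("wrist")
v=[0.5264,-0.0462,-0.2304]
P=[(-21,-60,145),(-21,60,145),(-27,-60,145),(-27,60,145),(21,-80,125),(21,80,125),(8,-14,110),(8,14,110),(8,0,124)]
print(((proj(f,W(v,P))-[215,165])*3.9+1.5).round().tolist())
im=f["image"].astype(int); m=(im[...,0]>150)&(im[...,0]-im[...,2]>110)&(im[...,0]-im[...,1]>60)
m[:, :280]=0;m[:,360:]=0; ys,xs=np.nonzero(m);print(xs.min(),xs.max(),ys.min(),ys.max())
E
```

```text
[[34.0, 144.0], [772.0, 146.0], [31.0, 108.0], [775.0, 110.0], [-18.0, 327.0], [826.0, 329.0], [335.0, 235.0], [475.0, 236.0], [404.0, 262.0]]
303 332 210 229
```

View pics/w2c.png

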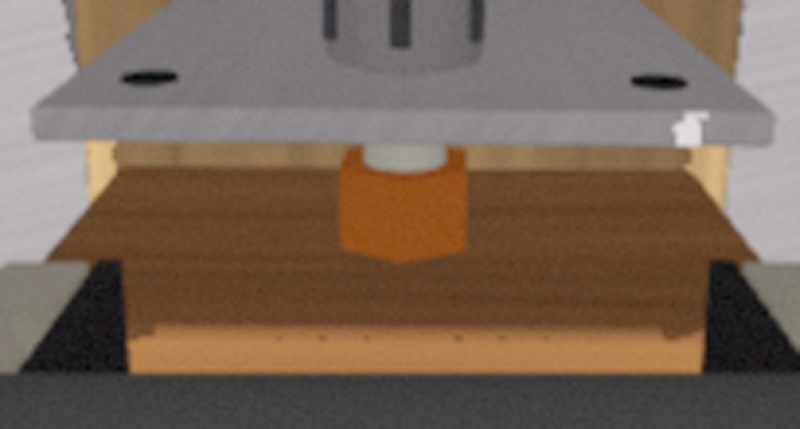

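>>> apply_moves(deltas="-0.08 -0.06 0 0; 0 0 1 0; 0 0 1 0; 0 0 1 0; 0 0 1 0; 0 0 0 0")

```text
t: 5.42
eef_pos: [0.5255, -0.0464, 0.1214]
ee_rot: [-3.14, 0.001, 1.341]
force: [-1.4, -0.3, -0.2]
width: 0.088
```

>>> apply_moves(deltas="0 0 0.8 0; 0 0 0.8 0; 0 0 0.8 0; 0 0 0.7 0; 0 0 0 0; 0 0 0 0")

```text
t: 6.18
eef_pos: [0.5263, -0.0463, 0.0917]
ee_rot: [3.141, 0.0, 1.342]
force: [-0.2, -0.5, -0.3]
width: 0.0876
```

```bash
python3 - <<'E'
from station import readout, viewer
import cv2
from fit import *
s=readout.get_state(); print(s['t'],s['eef_pos'],s['ee_rot'],s['force'],s['width'])
for c,sl in (("wrist",None),("scene",(slice(100,250),slice(220,420))),("side",(slice(100,260),slice(230,430)))):
    f=viewer.grab_frame(c); im=f["image"][:,:,::-1].copy()
    if sl: im=cv2.resize(im[sl],None,fx=3.7,fy=3.7,interpolation=cv2.INTER_CUBIC)
    cv2.imwrite(f"pics/{c}3.png",im)
E
```

```text
6.175 [ 0.52629557 -0.04626981  0.09169001] [3.14139256e+00 3.71814733e-06 1.34166640e+00] [-0.21323385 -0.5330046  -0.33763153] 0.08764744928087292
```

View pics/wrist3.png

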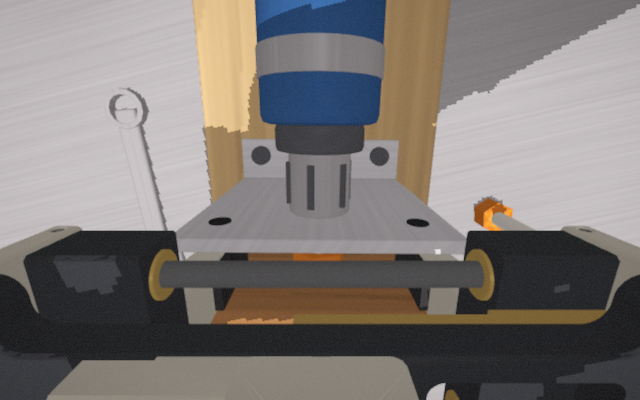

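View pics/scene3.png

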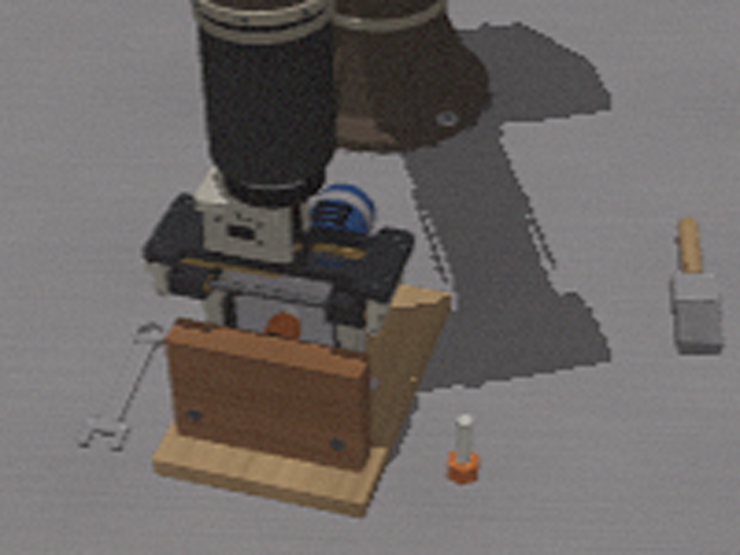

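View pics/side3.png

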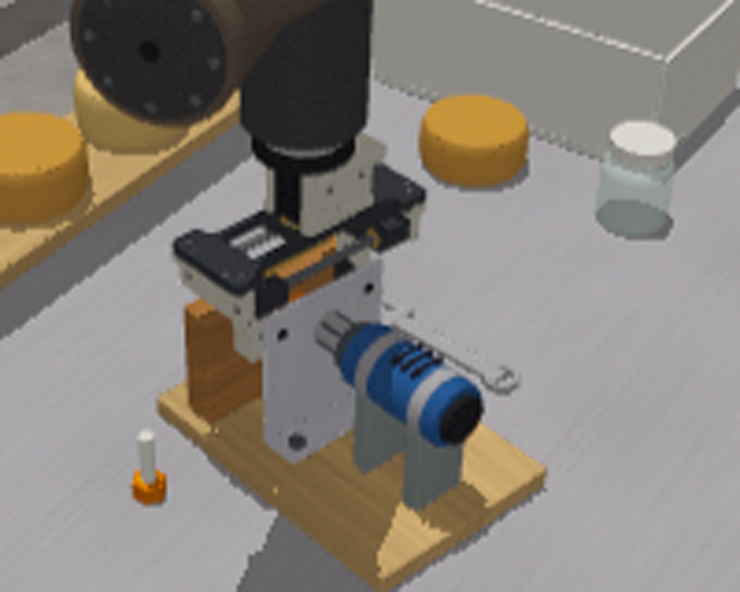

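Fingers are in the gap on both sides of the head with no contact force, so I'm closing in two stages.

>>> apply_moves(deltas="0 0 0 0; 0 0 0 0; 0 0 0 0; 0 0 0 0; 0 0 0 0; 0 0 0 0", gripper=0.25, squeeze=28)

```text
t: 7.08
eef_pos: [0.5261, -0.0463, 0.0915]
ee_rot: [-3.142, 0.0, 1.342]
force: [-0.5, 0.4, 0.5]
width: 0.0349
```

>>> apply_moves(deltas="0 0 0 0; 0 0 0 0; 0 0 0 0; 0 0 0 0; 0 0 0 0; 0 0 0 0", gripper=1, squeeze=28)

```text
t: 7.82
eef_pos: [0.5257, -0.0475, 0.0915]
ee_rot: [-3.141, 0.002, 1.342]
force: [0.5, -6.8, -0.8]
width: 0.0253
```

```bash
python3 - <<'E'
from station import readout, viewer
import cv2
s=readout.get_state(); print(s['t'],s['eef_pos'],s['force'],s['moment'],s['width'])
f=viewer.grab_frame("scene"); cv2.imwrite("pics/scene4.png",cv2.resize(f["image"][150:230,250:350,::-1],None,fx=7,fy=7,interpolation=cv2.INTER_CUBIC))
E
```

```text
7.825 [ 0.52568226 -0.04746419  0.09151388] [ 0.50213698 -6.79601927 -0.84407643] [-2.49015777 -0.17913775  0.09284516] 0.025329476371919183
```

View pics/scene4.png

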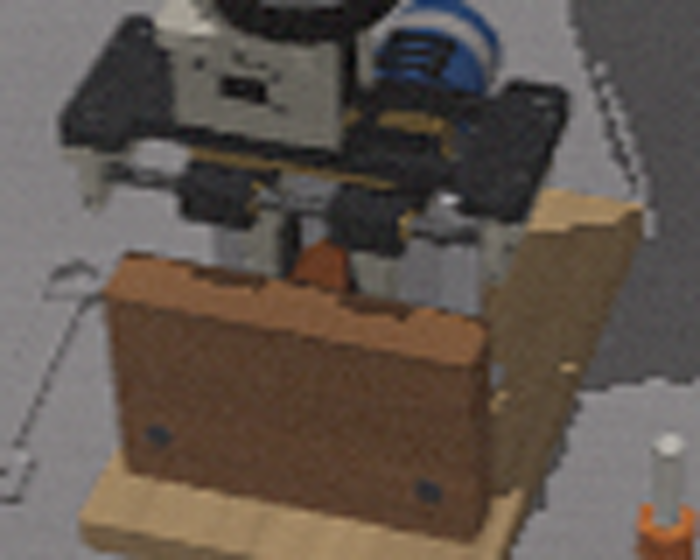

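The jaws hold the head (opening 25.3 mm), but the tool feels about 7 N sideways. I'll shift slightly toward −y to relieve it, then hold.

>>> apply_moves(deltas="-0.06 0 0 0; -0.06 0 0 0; 0 0 0 0; 0 0 0 0; 0 0 0 0; 0 0 0 0")

```text
t: 8.62
eef_pos: [0.5257, -0.0475, 0.0915]
ee_rot: [-3.141, 0.0, 1.342]
force: [-1.1, -4.4, -0.2]
width: 0.0253
```

>>> apply_moves(deltas="-0.08 0 0 0; -0.08 0 0 0; 0 0 0 0; 0 0 0 0; 0 0 0 0; 0 0 0 0")

```text
t: 9.38
eef_pos: [0.5258, -0.0477, 0.0915]
ee_rot: [3.141, -0.002, 1.342]
force: [-1.3, 6.6, -0.1]
width: 0.0253
```

>>> apply_moves(deltas="0 0 0 0; 0 0 0 0; 0 0 0 0; 0 0 0 0; 0 0 0 0; 0 0 0 0; 0 0 0 0; 0 0 0 0; 0 0 0 0; 0 0 0 0")

```text
t: 10.62
eef_pos: [0.5258, -0.0477, 0.0915]
ee_rot: [3.141, -0.002, 1.342]
force: [-1.8, 7.1, -0.0]
width: 0.0256
```

```bash
python3 - <<'E'
from station import readout, viewer
import cv2
s=readout.get_state(); print(s['t'],s['eef_pos'],s['force'],s['moment'],s['width'])
f=viewer.grab_frame("scene"); cv2.imwrite("pics/scene5.png",cv2.resize(f["image"][150:230,250:350,::-1],None,fx=7,fy=7,interpolation=cv2.INTER_CUBIC))
E
```

```text
10.625 [ 0.52576123 -0.04767813  0.09150618] [-1.80692181  7.07789114 -0.02002816] [2.35347027 0.57611245 0.08060525] 0.025574043189080204
```

>>> apply_moves(deltas="0 0 0 0; 0 0 0 0; 0 0 0 0; 0 0 0 0; 0 0 0 0; 0 0 0 0; 0 0 0 0; 0 0 0 0; 0 0 0 0; 0 0 0 0")

```text
t: 11.92
eef_pos: [0.5258, -0.0477, 0.0915]
ee_rot: [3.141, -0.002, 1.342]
force: [-1.5, 7.4, 0.0]
width: 0.0253
```

>>> apply_moves(deltas="0 0 0 0; 0 0 0 0; 0 0 0 0; 0 0 0 0; 0 0 0 0; 0 0 0 0; 0 0 0 0; 0 0 0 0; 0 0 0 0; 0 0 0 0")

```text
t: 13.18
eef_pos: [0.5258, -0.0476, 0.0915]
ee_rot: [3.141, -0.002, 1.342]
force: [-1.9, 6.2, 0.3]
width: 0.0255
```

```bash
python3 - <<'E'
from station import readout, viewer
import cv2
s=readout.get_state(); print(s['t'],s['eef_pos'],s['force'],s['moment'],s['width'])
f=viewer.grab_frame("scene"); cv2.imwrite("pics/scene6.png",cv2.resize(f["image"][150:230,250:350,::-1],None,fx=7,fy=7,interpolation=cv2.INTER_CUBIC))
f=viewer.grab_frame("side"); cv2.imwrite("pics/side6.png",f["image"][:,:,::-1])
a,b=[cv2.imread(f'pics/scene{i}.png')[200:340,230:430] for i in (5,6)]
cv2.imwrite('pics/cmp.png',cv2.resize(cv2.hconcat([a,b]),None,fx=2,fy=2))
E
```

```text
13.175 [ 0.52577755 -0.04764264  0.09152877] [-1.8610922   6.24637887  0.33670167] [2.41413842 0.57919508 0.06344259] 0.025476151617928537
```

View pics/cmp.png

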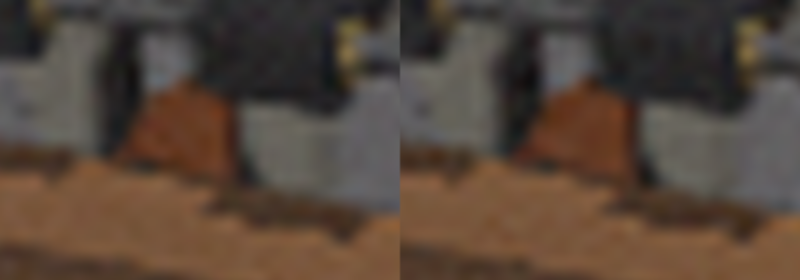

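View pics/side6.png

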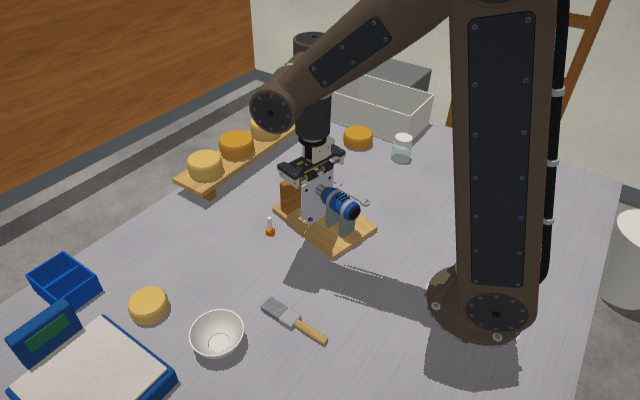

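The head looks the same in both frames 2.5 s apart, and the opening is steady at 25.3–25.6 mm. My correction overshot, so I'll move half of it back and hold more than 3 s undisturbed.

>>> apply_moves(deltas="0.04 0 0 0; 0.03 0 0 0; 0 0 0 0; 0 0 0 0; 0 0 0 0; 0 0 0 0; 0 0 0 0; 0 0 0 0")

```text
t: 14.28
eef_pos: [0.5258, -0.0477, 0.0915]
ee_rot: [3.141, -0.001, 1.342]
force: [-1.1, 6.0, 0.3]
width: 0.0252
```

>>> apply_moves(deltas="0 0 0 0; 0 0 0 0; 0 0 0 0; 0 0 0 0; 0 0 0 0; 0 0 0 0; 0 0 0 0; 0 0 0 0; 0 0 0 0; 0 0 0 0")

```text
t: 15.52
eef_pos: [0.5258, -0.0477, 0.0915]
ee_rot: [3.141, -0.001, 1.342]
force: [-2.4, 6.7, -0.2]
width: 0.0254
```

>>> apply_moves(deltas="0 0 0 0; 0 0 0 0; 0 0 0 0; 0 0 0 0; 0 0 0 0; 0 0 0 0; 0 0 0 0; 0 0 0 0; 0 0 0 0; 0 0 0 0")

```text
t: 16.77
eef_pos: [0.5258, -0.0477, 0.0915]
ee_rot: [3.141, -0.001, 1.342]
force: [-1.9, 6.9, 0.1]
width: 0.0256
```

>>> apply_moves(deltas="0 0 0 0; 0 0 0 0; 0 0 0 0; 0 0 0 0; 0 0 0 0; 0 0 0 0; 0 0 0 0; 0 0 0 0; 0 0 0 0; 0 0 0 0")

```text
t: 18.02
eef_pos: [0.5258, -0.0477, 0.0915]
ee_rot: [3.141, -0.001, 1.342]
force: [-1.5, 6.9, -0.0]
width: 0.0254
```

```bash
python3 - <<'E'
from station import readout, viewer
import cv2
s=readout.get_state(); print(s['t'],s['eef_pos'],s['force'],s['moment'],s['width'])
f=viewer.grab_frame("scene"); cv2.imwrite("pics/scene7.png",cv2.resize(f["image"][150:230,250:350,::-1],None,fx=7,fy=7,interpolation=cv2.INTER_CUBIC))
a,b=[cv2.imread(f'pics/scene{i}.png')[200:340,230:430] for i in (5,7)]
cv2.imwrite('pics/cmp2.png',cv2.resize(cv2.hconcat([a,b]),None,fx=2,fy=2))
E
```

```text
18.025 [ 0.52579146 -0.04767322  0.09154732] [-1.52153448  6.91464323 -0.02504832] [2.3211722  0.53531341 0.05101932] 0.025375185509815764
```

View pics/cmp2.png

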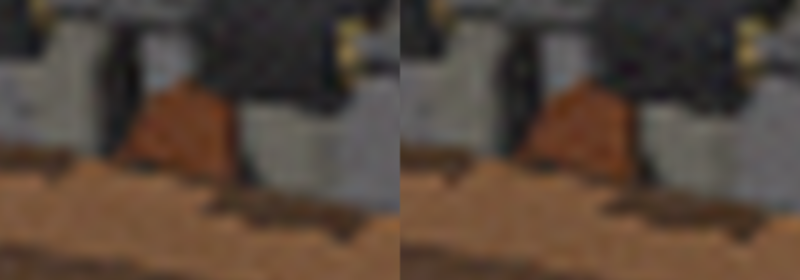

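```bash
python3 -c "
from station import job
print(job.job_done())"
```

```text
the job is handed in; nothing more can be done
None
```

I lowered the open fingers into the gap, gripped the bolt head with the squeeze set to 28 N, and handed the job in at about 18 s, still holding.

**Hold:** The grip lasted about 10 s, from about 7.8 s to 18 s. Left alone, the bolt would have turned about 0.7 rad between pictures at 10.6 s and 18 s, but the head looks the same in both. The jaw opening stayed at 25.2–25.6 mm, which fits a hex gripped a few degrees off its flats.

**Contact:** I felt no contact with the bracket or rail on the way down (force under 2 N). The last overall side picture (about 13 s) shows the other objects where they were.

**What disagreed:** About 7 N of sideways force stayed on the grip. My first correction overshot and my second did not reduce it, so I left it. The head also turned out about 1.3 mm further toward −y than the cameras showed. I had no direct measurement of the bolt's angle, so "not turning" rests on the pictures and the jaw opening.

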